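Start a wing-head lag screw square with the forked driver

ROBOT

A 6-joint arm with a two-finger parallel gripper is mounted at the origin on a cart in front of the work surface, level with it; the furniture and walls round the work are solid. World frame = base frame: x ahead of the robot, y to its left, z up, the work surface at z = 0. Lengths are in m, angles in rad, forces in N, time in s.
With the tool pointing down it reaches from about 0.3 to 0.875 m from the base axis. Payload 6.4 kg.
Tool frame: the origin (TCP) lies midway between the tips of the shut fingers; the grasp point (between the pads) lies 19 mm behind it; z points along the fingers, y is the line along which they close (so a half turn about z gives the same grasp; the last joint's range is limited). The gripper opens to 85 mm and grips with 20 to 120 N. Pads are 22 mm wide; open, the fingers measure 114 mm over their backs; the gripper's body (76 mm by 85 mm) begins 54 mm behind the grasp point. The pads swing forward as they close: fully open they stand 13 mm farther back than shut.
Start: joints at [-0.206, 0.181, 1.607, -0, 1.354, -0.206], TCP at [0.575, 0, 0.231] pointing down, gripper open.
Joint ranges: [-2.99, 2.99], [-0.89, 2.07], [0.3, 2.58], [-1.14, 4.28], [0, 2.63], [-3.12, 3.12]. Speed limits (rad/s): [2.57, 2.57, 3.01, 3.14, 3.14, 3.14].

INTERFACE

Orientations are given as a unit quaternion [w, x, y, z].
In Python, from bench import sensors, vision, ctrl gives the robot as it stands.
- The arm moves only by the tool carry_out, never from a script. Its argument "deltas" is text: rows parted by semicolons, each of 7 numbers parted by spaces: the shift along the tool's x, y, z in mm, then the turn, a rotation vector about the tool's x, y, z in rad, then the closure, from 0 (fully open) to 1 (shut). In form: tx ty tz ax ay az claw; .... A call has 1 to 12 rows; each row is the pose to reach, as a shift and turn from the pose commanded when the call began, along the tool's axes at that moment; what a row does not reach only later rows make up. A row lasts 1/8 s, in which the tool goes at most 62.5 mm and 10.7 degrees, less where a joint would pass 70% of its speed; a pose out of reach is approached as far as the arm can. A call with a gripper value outside its range is refused whole. The fingers move at their own pace and stop on an object; the grip force is fixed at half the most. Time passes only in rows, so rows that repeat a pose let the fingers close. It gives the time, the measured TCP pose, the force, the opening and the grip force at its end, in the units of the state.
- sensors.get_obs(): the state, without advancing time (a new reading comes with each control period).
- vision.camera(name): name is "scene" or "side" or "wrist"; returns the picture (420x560x3 uint8, blue, green, red); there is no depth.
- vision.camera_model(name): a dict with "K" (3x3 intrinsics, pixels), "extrinsics" (4x4, takes a point from world to camera coordinates); the wrist camera has in their place "hand_eye" (4x4, takes a point from camera to tool coordinates, whose origin is the TCP and whose axes are the flange's). Camera axes: x right, y down, z forward; pixel columns grow to the right and rows downward; lengths in m; the calibration is good to about 2 mm. A picture is of the moment at which its call begins: read the wrist's pose just before it. camera_model takes no time and is no camera call.
- ctrl.hand_in(): hands the job in; it is judged then, once.
The state is a dict: "time_s": time; "q": joint angles; "dq": joint speeds; "joint_efforts": joint torques, N m; "eef_pos": TCP position; "eef_rot": TCP orientation; "wrist_force": force on the tool from outside, world axes, zero at the start; "torque": the same for the moment, N m; "opening": opening from 0.0 (shut) to 1.0 (fully open); "grasp_force": force on a finger pad.
Only numpy, scipy, OpenCV 4.12 (cv2) and the standard library are available. Lean on these libraries where they do the work, as an engineer would, in place of code of your own. Each camera call takes 0.05 s, during which the arm holds its last target. There are 200 camera calls.

TASK

Start the proud lag screw (the one standing up out of the anchor plate, not the one already driven home): take the driver with the forked foot, set it upright on the screw's axis and fully down over the wings before turning, then turn the screw clockwise, seen from above, by at least an eighth of a turn without letting the driver come off or lean. Leave the driver standing upright and fully down on the screw, and do not disturb the other driver.

Things in the scene. Friction and masses are not known exactly. Their poses are not given: they have to be found in the camera images.
- driver_grip (a point): Centre of the square wooden handle (28 x 28 x 52 mm, faces along x and y) of the loose forked driver, 0.25 kg, standing upright. The point is 80 mm above the foot's underside, 29 mm below the very top; z up the driver. Foot: two dark steel jaws 40 mm long, 24 mm deep, joined on top by a bridge 24 x 44 mm; the 20 mm wide slot between them, open at both ends, runs along the point's x.
- socket_driver_grip (a point): Centre of the handle of the other driver, a bystander: the same handle at the same height, but its foot is a plain round barrel 42 mm across with a narrow bore that does not fit over the wings. It stands upright, loose. Leave it alone.
- screw_seat (a point): On the proud screw's axis, on top of its flange (60 mm across, 67 mm above the table, 18 mm clear of the plate on a fixed timber block). z up. Wings on the flange: a bar 36 mm long along x, 8 mm thick, 20 mm high. Turns with the screw. Driver fully down: its foot rests on the flange, slot over the wings, driver_grip 80 mm above here. A like screw, driven home, is 88 mm off, 18 mm lower.
- wing_screw (a joint): Turn of the proud screw in rad, 0 at the start, growing clockwise seen from above, up to 3.2; stiff (0.12 N m friction), stays where it is left, does not sink. The slot has about 20 degrees of play either way from parallel before the jaws push the wings round, so the driver must turn farther than the screw: a quarter turn is ample.

How it is judged:
By the outcome, as a careful person would: the job done as asked, in the order asked, and still so for the second after the job is handed in, with the robot touching nothing.
It also fails if it takes over 43 s, if anything falls off the work surface, if the arm or the gripper's body presses on something with over 40 N, if the wrist force passes 120 N, or if a joint passes its speed limit or range.

## Working session

There is one attempt and no reset: what is moved stays moved. The work goes in short steps, Python scripts to look and compute and a tool call to move; the robot and the scene stay as the last step left them, time stands still between calls to the robot, and variables do not carry over. Pictures are saved under pics/ and viewed, at most 10 in all, crops included, and the job is handed in when it is done.

Besides the shell and the picture viewer there is one more tool, called after "Call:" as name(argument=value, ...) on one line, values as JSON. carry_out: Moves the arm, as the interface text tells. Its arguments: {"type":"object","properties":{"deltas":{"type":"string"}},"required":["deltas"]}

```bash
mkdir -p pics; python3 - <<'E'
from bench import sensors, vision
import cv2, numpy as np
o=sensors.get_obs(); print(o['time_s'],o['eef_pos'],o['eef_rot'],o['opening'])
ims=[]
for n in ['scene','side','wrist']:
    im=vision.camera(n); cv2.imwrite(f'pics/{n}0.png',im); ims.append(im)
    m=vision.camera_model(n); print(n,{k:np.round(v,4).tolist() for k,v in m.items() if k in('K','extrinsics','hand_eye')})
E
```

```text
0.0 [5.74448304e-01 1.50874621e-04 2.30388343e-01] [-7.36994176e-04  7.07107017e-01  7.07106006e-01 -4.69010405e-04] 0.995970444465132
scene {'K': [[478.357, 0.0, 284.1059], [0.0, 478.357, 201.6243], [0.0, 0.0, 1.0]], 'extrinsics': [[0.7809, -0.6243, -0.0192, -0.5163], [-0.3759, -0.4453, -0.8126, 0.231], [0.4988, 0.6418, -0.5825, 0.7121], [0.0, 0.0, 0.0, 1.0]]}
side {'K': [[522.7862, 0.0, 277.1147], [0.0, 522.7862, 213.6211], [0.0, 0.0, 1.0]], 'extrinsics': [[-0.9107, -0.413, 0.0015, 0.4386], [-0.2164, 0.4742, -0.8534, 0.2795], [0.3518, -0.7776, -0.5212, 0.6362], [0.0, 0.0, 0.0, 1.0]]}
wrist {'K': [[290.4096, 0.0, 281.6608], [0.0, 290.4096, 213.5316], [0.0, 0.0, 1.0]], 'hand_eye': [[-0.0005, -0.9559, -0.2936, 0.0747], [1.0, -0.0004, -0.0004, -0.0002], [0.0003, -0.2936, 0.9559, -0.1409], [0.0, 0.0, 0.0, 1.0]]}
```

View pics/scene0.png

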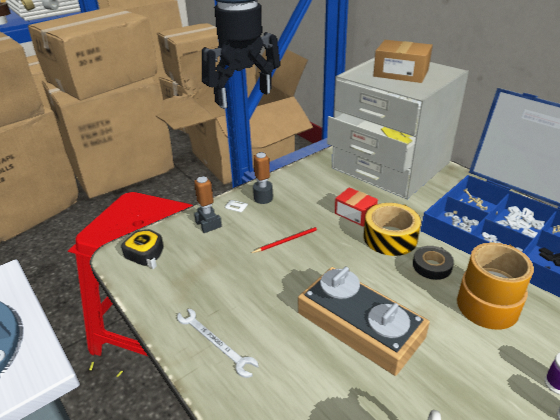

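View pics/side0.png

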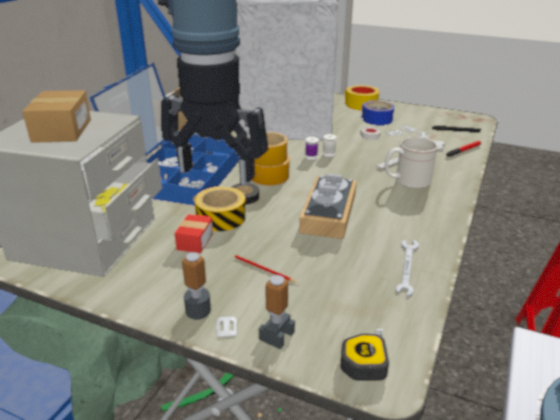

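View pics/wrist0.png

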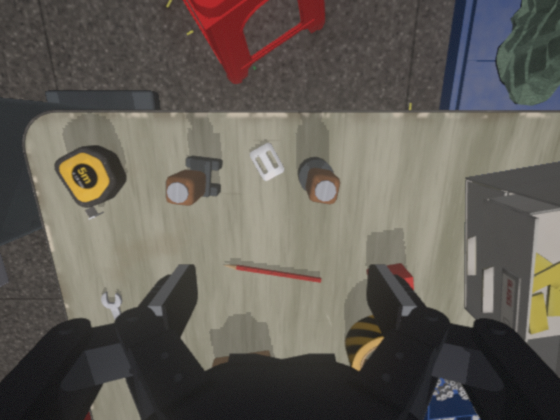

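The forked driver is at scene (204,195), side (277,300) and wrist (185,188). The socket driver is at scene (262,175). The block with both screws is at scene (363,315) and side (330,205). Next I'll zoom in on these.

```bash
python3 - <<'E'
import cv2, numpy as np
S=cv2.imread('pics/scene0.png');D=cv2.imread('pics/side0.png');W=cv2.imread('pics/wrist0.png')
def c(im,x,y,w,h,W_,H_): return cv2.resize(im[y:y+h,x:x+w],(W_,H_),interpolation=cv2.INTER_CUBIC)
top=np.hstack([c(S,290,255,150,112,400,300),c(D,280,160,100,75,400,300)])
bot=np.hstack([c(S,180,165,60,68,265,300),c(D,245,265,60,85,212,300),c(W,140,140,100,93,323,300)])
cv2.imwrite('pics/z1.png',np.vstack([top,bot]))
E
```

```text
(no output)
```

View pics/z1.png

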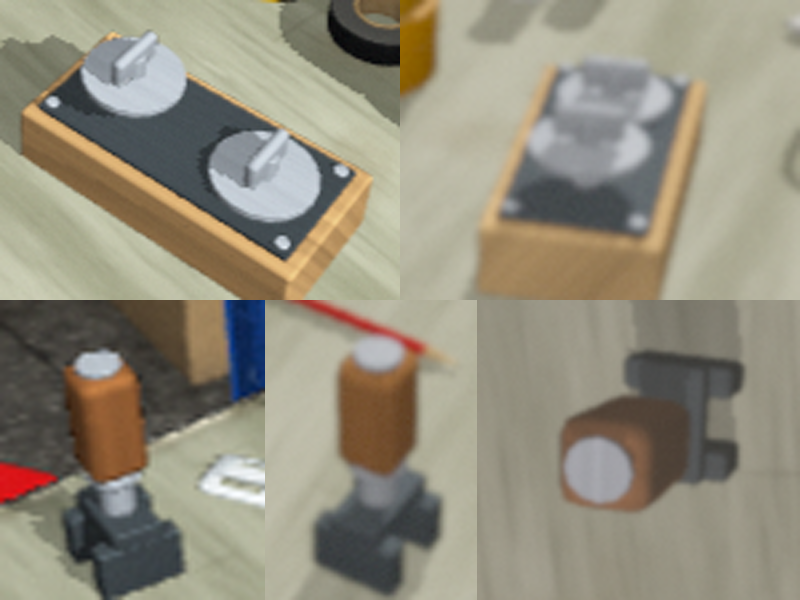

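The proud screw is the one at scene (340,283), side (327,197): its flange throws a shadow on the plate. The slot of the forked foot and the wings both run roughly along world x. I'll triangulate the cap and flange centres by pixel.

```bash
cat > h.py <<'E'
import cv2, numpy as np
from bench import sensors, vision
from scipy.spatial.transform import Rotation as R
def pose(o):
    T=np.eye(4); q=o['eef_rot']; T[:3,:3]=R.from_quat([q[1],q[2],q[3],q[0]]).as_matrix(); T[:3,3]=o['eef_pos']; return T
def cam(n,T=None):
    m=vision.camera_model(n); K=np.array(m['K'])
    C=T@np.array(m['hand_eye']) if n=='wrist' else np.linalg.inv(np.array(m['extrinsics']))
    return K,C
def ray(n,p,T=None):
    K,C=cam(n,T); d=C[:3,:3]@np.linalg.solve(K,[p[0],p[1],1.]); return C[:3,3],d/np.linalg.norm(d)
def plane(n,p,z,T=None):
    c,d=ray(n,p,T); return c+d*(z-c[2])/d[2]
def tri(rs):
    A=sum(np.eye(3)-np.outer(d,d) for c,d in rs); b=sum((np.eye(3)-np.outer(d,d))@c for c,d in rs)
    return np.linalg.solve(A,b)
E
python3 - <<'E'
from h import *
np.set_printoptions(precision=4,suppress=True)
T=pose(sensors.get_obs())
W=cv2.imread('pics/wrist0.png'); hsv=cv2.cvtColor(W,cv2.COLOR_BGR2HSV)
m=cv2.inRange(hsv,(3,90,30),(15,255,220)); m[240:]=0; m[:140]=0
cs=[c for c in cv2.findContours(m,cv2.RETR_EXTERNAL,2)[0] if cv2.contourArea(c)>300]
for c in cs:
    f=np.zeros_like(m); cv2.drawContours(f,[cv2.convexHull(c)],-1,255,-1); k=(f>0)&(m==0)&(hsv[...,1]<70)
    k=cv2.morphologyEx(k.astype(np.uint8),cv2.MORPH_OPEN,np.ones((5,5)))
    M=cv2.moments(k,True); p=(M['m10']/M['m00'],M['m01']/M['m00']); print('cap',p,M['m00'],plane('wrist',p,.109,T))
print('side',plane('side',(277.5,279.7),.109),'scene',plane('scene',(202.4,179.5),.109))
print('tri',tri([ray('side',(277.5,279.7)),ray('scene',(202.4,179.5)),ray('wrist',(177.5,192.6),T)]))
print('screw',plane('scene',(340.2,283.5),.067),plane('side',(327.5,196.7),.067),tri([ray('side',(327.5,196.7)),ray('scene',(340.2,283.5))]))
def z(x,y): return 290+x/2.667,255+y/2.667
a,b=plane('scene',z(116,70),.087),plane('scene',z(155,35),.087); print('wing',a,b,(a+b)/2,np.degrees(np.arctan2(*(b-a)[1::-1])),np.linalg.norm(b-a))
print('home',plane('scene',z(264,175),.049))
def w(x,y): return 140+(x-477)/3.23,140+(y-300)/3.23
for p,q in [((655,352),(738,362)),((632,388),(738,395))]:
    a,b=plane('wrist',w(*p),.024,T),plane('wrist',w(*q),.024,T); print('jaw',a,b,np.degrees(np.arctan2(*(b-a)[1::-1])))
# handle cap surroundings: bridge edges
for p,q in [((686,378),(688,480)),((704,370),(706,475))]:
    a,b=plane('wrist',w(*p),.03,T),plane('wrist',w(*q),.03,T); print('bridge',a,b,np.degrees(np.arctan2(*(a-b)[1::-1])))
E
```

```text
side [0.4731 0.0178 0.109 ] scene [0.4766 0.0102 0.109 ]
tri [0.4766 0.0135 0.106 ]
screw [ 0.5168 -0.3189  0.067 ] [ 0.512  -0.3046  0.067 ] [ 0.5177 -0.316   0.0617]
wing [ 0.4979 -0.3229  0.087 ] [ 0.534  -0.3169  0.087 ] [ 0.516  -0.3199  0.087 ] 9.476714720012602 0.03655665531092355
home [ 0.5321 -0.4048  0.049 ]
jaw [0.4718 0.039  0.024 ] [0.502  0.0354 0.024 ] -6.86624118083576
jaw [0.4622 0.0259 0.024 ] [0.5012 0.0233 0.024 ] -3.809061636441362
bridge [0.484  0.0304 0.03  ] [ 0.4818 -0.0076  0.03  ] 86.64729043524272
bridge [0.4908 0.0332 0.03  ] [ 0.4887 -0.0057  0.03  ] 86.93951473096293
```

Call:
carry_out(deltas="6 -48 15 0 0 0.03 0; 13 -97 30 0 0 0.06 0; 13 -97 30 0 0 0.06 0; 13 -97 30 0 0 0.06 0")

```text
time_s: 0.65
eef_pos: [0.4788, 0.0128, 0.2019]
eef_rot: [0.001, 0.728, 0.686, 0.0]
wrist_force: [0.2, -0.0, -0.4]
opening: 1.002
grasp_force: 0.0
```

```bash
python3 - <<'E'
from h import *
T=pose(sensors.get_obs()); np.save('T1.npy',T); print(T.round(4))
im=vision.camera('wrist'); cv2.imwrite('pics/w1.png',im)
E
```

```text
[[ 5.990e-02  9.982e-01  1.700e-03  4.788e-01]
 [ 9.982e-01 -5.990e-02 -3.000e-04  1.280e-02]
 [-2.000e-04  1.700e-03 -1.000e+00  2.019e-01]
 [ 0.000e+00  0.000e+00  0.000e+00  1.000e+00]]
```

View pics/w1.png

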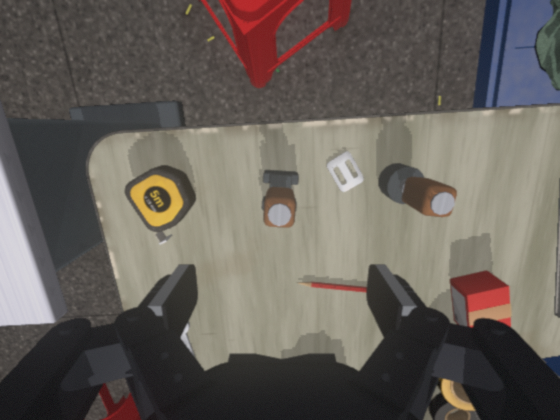

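The forked driver's cap is at (280,214) and its far jaw at (281,178), almost in line with the tool.

```bash
python3 - <<'E'
from h import *
np.set_printoptions(precision=4,suppress=True)
T=np.load('T1.npy'); im=cv2.imread('pics/w1.png'); hsv=cv2.cvtColor(im,cv2.COLOR_BGR2HSV)
h,s,v=cv2.split(hsv); sub=np.s_[160:235,255:310]
m=((s>90)&(h<20)).astype(np.uint8); k=np.zeros_like(m); k[sub]=m[sub]
c=max(cv2.findContours(k,0,2)[0],key=cv2.contourArea); hull=cv2.convexHull(c); print('handle',cv2.boundingRect(c),cv2.minAreaRect(c))
f=np.zeros_like(m); cv2.drawContours(f,[hull],-1,1,-1); cap=((f>0)&(s<80)&(v>100)).astype(np.uint8); cap=cv2.morphologyEx(cap,cv2.MORPH_OPEN,np.ones((3,3)))
M=cv2.moments(cap,True); p=(M['m10']/M['m00'],M['m01']/M['m00']); P=plane('wrist',p,.109,T); print('cap',p,M['m00'],P)
d=np.zeros_like(m); d[sub]=((v<75)&(s<110))[sub]; c=max(cv2.findContours(d[:200],0,2)[0],key=cv2.contourArea); r=cv2.minAreaRect(c); b=cv2.boxPoints(r); print('jaw',r)
for z in (.024,): print([plane('wrist',q,z,T) for q in b])
print('tool delta mm', (T[:3,:3].T@(P-T[:3,3])*1000).round(1))
cv2.imwrite('pics/w1z.png',cv2.resize(im[155:240,240:325],(595,595),interpolation=cv2.INTER_CUBIC))
E
```

```text
handle (265, 197, 30, 30) ((279.13055419921875, 211.5420379638672), (29.467918395996094, 28.337095260620117), 3.814074993133545)
cap (279.09251101321587, 214.284140969163) 454.0 [0.4766 0.0151 0.109 ]
jaw ((280.5, 173.0), (4.0, 31.0), 90.0)
[array([0.4621, 0.0395, 0.024 ]), array([0.4961, 0.0374, 0.024 ]), array([0.4959, 0.033 , 0.024 ]), array([0.4617, 0.0351, 0.024 ])]
tool delta mm [ 2.2 -2.5 92.9]
```

View pics/w1z.png

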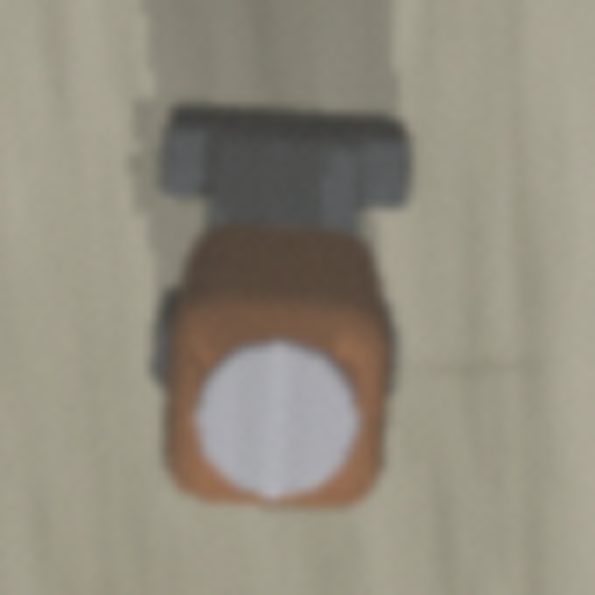

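Call:
carry_out(deltas="2 -2 40 0 0 0.05 0; 2 -2 80 0 0 0.05 0; 2 -2 115 0 0 0.05 0; 2 -2 130 0 0 0.05 0; 2 -2 130 0 0 0.05 0; 2 -2 130 0 0 0.05 0; 2 -2 130 0 0 0.05 0")

```text
time_s: 1.58
eef_pos: [0.4774, 0.0149, 0.0727]
eef_rot: [0.001, 0.745, 0.667, 0.001]
wrist_force: [0.1, 0.0, -0.5]
opening: 1.001
grasp_force: 0.0
```

```bash
python3 - <<'E'
from h import *
np.set_printoptions(precision=4,suppress=True)
T=pose(sensors.get_obs()); np.save('T2.npy',T); print(T)
im=vision.camera('wrist'); cv2.imwrite('pics/w2.png',im)
print((T[:3,:3].T@(np.array([.4766,.0151,.109])-T[:3,3])*1000).round(1))
E
```

```text
[[ 0.1097  0.994   0.0027  0.4774]
 [ 0.994  -0.1097 -0.0006  0.0149]
 [-0.0003  0.0028 -1.      0.0727]
 [ 0.      0.      0.      1.    ]]
[  0.1  -0.7 -36.3]
```

View pics/w2.png

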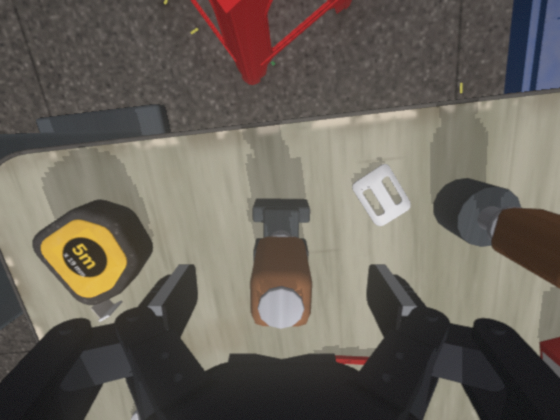

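Call:
carry_out(deltas="0 0 16 0 0 0 0; 0 0 16 0 0 0 0; 0 0 16 0 0 0 1; 0 0 16 0 0 0 1; 0 0 16 0 0 0 1; 0 0 16 0 0 0 1; 0 0 16 0 0 0 1; 0 0 16 0 0 0 1; 0 0 16 0 0 0 1; 0 0 16 0 0 0 1")

```text
time_s: 2.88
eef_pos: [0.4765, 0.015, 0.0556]
eef_rot: [0.0, 0.745, 0.667, 0.0]
wrist_force: [0.3, -0.0, 5.0]
opening: 0.32
grasp_force: 59.4
```

Call:
carry_out(deltas="0 0 -40 0 0 0 1; 0 0 -90 0 0 0 1; -10 2 -135 0 0 0 1; -50 12 -150 0 0 -0.04 1; -100 25 -150 0 0 -0.08 1; -150 37 -150 0 0 -0.12 1; -200 49 -150 0 0 -0.16 1; -250 62 -150 0 0 -0.2 1; -300 74 -150 0 0 -0.24 1; -350 86 -150 0 0 -0.277 1; -390 96 -150 0 0 -0.277 1; -413 101 -150 0 0 -0.277 1")

```text
time_s: 4.38
eef_pos: [0.5301, -0.408, 0.2031]
eef_rot: [-0.002, 0.646, 0.763, 0.0]
wrist_force: [0.5, 0.1, -2.6]
opening: 0.318
grasp_force: 60.3
```

Call:
carry_out(deltas="0 0 0 0 0 0 1; 0 0 0 0 0 0 1; 0 0 0 0 0 0 1; 0 0 0 0 0 0 1")

```text
time_s: 4.88
eef_pos: [0.5314, -0.4056, 0.2054]
eef_rot: [-0.0, 0.645, 0.764, 0.0]
wrist_force: [0.1, -0.5, -2.9]
opening: 0.321
grasp_force: 60.3
```

```bash
python3 - <<'E'
from h import *
np.set_printoptions(precision=4,suppress=True)
o=sensors.get_obs(); T=pose(o); np.save('T3.npy',T); print(o['q'],T)
cv2.imwrite('pics/w3.png',vision.camera('wrist'))
cv2.imwrite('pics/s3.png',vision.camera('scene'));cv2.imwrite('pics/d3.png',vision.camera('side'))
E
```

```text
[-0.8291  0.4058  1.3767  0.0001  1.3592 -0.9971] [[-0.1672  0.9859 -0.      0.5314]
 [ 0.9859  0.1672  0.0001 -0.4056]
 [ 0.0001  0.     -1.      0.2054]
 [ 0.      0.      0.      1.    ]]
```

View pics/w3.png

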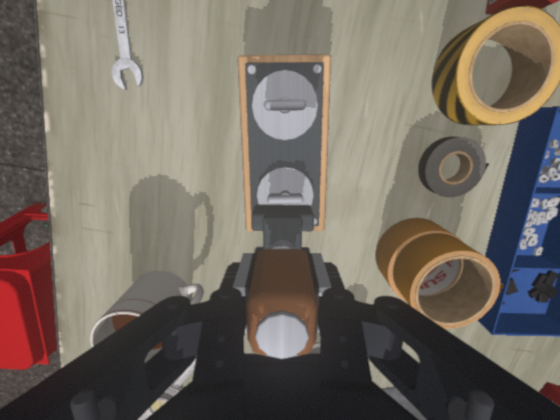

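The proud flange is at (284,105) with its wings at (265–303, 104), and the driver hangs straight with its foot at (282,220).

```bash
python3 - <<'E'
from h import *
np.set_printoptions(precision=4,suppress=True)
T=np.load('T3.npy'); im=cv2.imread('pics/w3.png'); hsv=cv2.cvtColor(im,cv2.COLOR_BGR2HSV); h,s,v=cv2.split(hsv)
k=np.zeros_like(s); sub=np.s_[60:150,248:322]; k[sub]=((v>115)&(s<60))[sub]
k=cv2.morphologyEx(k,cv2.MORPH_OPEN,np.ones((5,5)))
c=max(cv2.findContours(k,0,2)[0],key=cv2.contourArea); e=cv2.fitEllipse(cv2.convexHull(c)); print('flange',e,cv2.boundingRect(c))
# contour onto the plane z=.067, circle fit
P=np.array([plane('wrist',q[0],.067,T)[:2] for q in cv2.convexHull(c)]); (cx,cy),r=cv2.minEnclosingCircle((P*1000).astype(np.float32)); print('circle mm',cx,cy,r)
A=np.c_[2*P,np.ones(len(P))]; x=np.linalg.lstsq(A,(P**2).sum(1),rcond=None)[0]; print('lsq',x[:2],np.sqrt(x[2]+x[:2]@x[:2]))
S=np.array([*x[:2],.067]); print('tool', T[:3,:3].T@(S-T[:3,3])*1000)
cv2.imwrite('pics/w3z.png',cv2.resize(im[60:235,235:335],(457,800))[:600] if 0 else np.hstack([cv2.resize(im[65:145,245:325],(400,400),interpolation=2),cv2.resize(im[195:275,240:320],(400,400),interpolation=2)]))
E
```

```text
flange ((284.3056335449219, 104.90432739257812), (66.33474731445312, 69.98987579345703), 178.49606323242188) (252, 70, 66, 70)
circle mm 518.3016357421875 -315.86370849609375 30.15034294128418
lsq [ 0.5183 -0.316 ] 0.029801644584511292
tool [ 90.4923   2.0707 138.4261]
```

View pics/w3z.png

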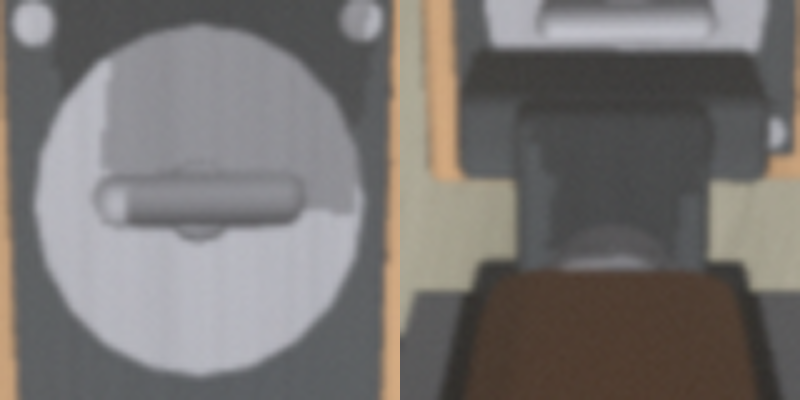

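Call:
carry_out(deltas="40 1.5 0 0 0 0 1; 80 1.5 0 0 0 0 1; 91 1.5 0 0 0 0 1; 91 1.5 25 0 0 0 1; 91 1.5 50 0 0 0 1; 91 1.5 50 0 0 0 1; 91 1.5 50 0 0 0 1; 91 1.5 50 0 0 0 1")

```text
time_s: 6.02
eef_pos: [0.5183, -0.3174, 0.1569]
eef_rot: [0.001, 0.646, 0.764, -0.0]
wrist_force: [0.6, 0.7, -3.2]
opening: 0.323
grasp_force: 60.1
```

```bash
python3 - <<'E'
from h import *
np.set_printoptions(precision=4,suppress=True)
o=sensors.get_obs(); T=pose(o); np.save('T4.npy',T); print(T)
S=vision.camera('scene');D=vision.camera('side');W=vision.camera('wrist')
for n,i in zip('sdw',(S,D,W)): cv2.imwrite(f'pics/{n}4.png',i)
c=lambda i,x,y,w,h:cv2.resize(i[y:y+h,x:x+w],(400,400),interpolation=2)
cv2.imwrite('pics/z4.png',np.hstack([c(S,290,200,110,110),c(D,275,110,100,100)]))
E
```

```text
[[-0.166   0.9861  0.0019  0.5183]
 [ 0.9861  0.166  -0.0018 -0.3174]
 [-0.0021  0.0016 -1.      0.1569]
 [ 0.      0.      0.      1.    ]]
```

View pics/z4.png

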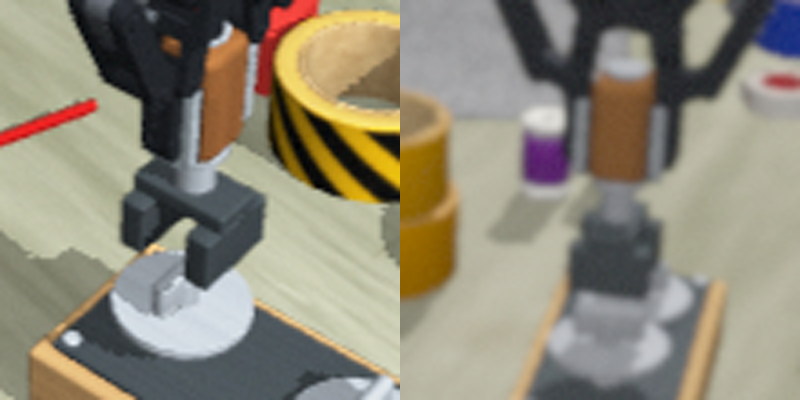

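The wings are lined up under the slot and the driver is upright. I'll lower most of the way, then feel for contact.

Call:
carry_out(deltas="0 0 10 0 0 0 1; 0 0 20 0 0 0 1; 0 0 28 0 0 0 1; 0 0 30 0 0 0 1; 0 0 30 0 0 0 1; 0 0 30 0 0 0 1")

```text
time_s: 6.92
eef_pos: [0.5178, -0.3167, 0.1257]
eef_rot: [0.0, 0.646, 0.764, -0.0]
wrist_force: [-0.3, -0.2, -2.7]
opening: 0.322
grasp_force: 60.3
```

Call:
carry_out(deltas="0 0 1 0 0 0 1; 0 0 2 0 0 0 1; 0 0 2 0 0 0 1")

```text
time_s: 7.3
eef_pos: [0.5175, -0.3164, 0.1232]
eef_rot: [-0.0, 0.646, 0.764, -0.0]
wrist_force: [0.3, 0.2, -2.6]
opening: 0.32
grasp_force: 60.3
```

Call:
carry_out(deltas="0 0 1 0 0 0 1; 0 0 2 0 0 0 1; 0 0 2 0 0 0 1")

```text
time_s: 7.68
eef_pos: [0.5177, -0.3166, 0.1225]
eef_rot: [0.0, 0.646, 0.764, -0.0]
wrist_force: [-2.1, 2.3, 5.6]
opening: 0.317
grasp_force: 61.5
```

Contact came at TCP z 0.1225, which matches the height for fully seated (0.067 + 0.0556). Now I'll turn clockwise.

Call:
carry_out(deltas="0 0 0 0 0 0.08 1; 0 0 0 0 0 0.16 1; 0 0 0 0 0 0.24 1; 0 0 0 0 0 0.32 1; 0 0 0 0 0 0.4 1; 0 0 0 0 0 0.48 1; 0 0 0 0 0 0.56 1; 0 0 0 0 0 0.64 1; 0 0 0 0 0 0.72 1; 0 0 0 0 0 0.8 1; 0 0 0 0 0 0.8 1")

```text
time_s: 9.05
eef_pos: [0.5173, -0.3167, 0.1225]
eef_rot: [0.0, 0.892, 0.452, -0.0]
wrist_force: [-3.7, 0.8, 6.0]
opening: 0.318
grasp_force: 61.5
```

```bash
python3 - <<'E'
from h import *
np.set_printoptions(precision=4,suppress=True)
o=sensors.get_obs(); T=pose(o); print(T,o['torque'],o['wrist_force'])
S=vision.camera('scene');D=vision.camera('side')
for n,i in zip('sd',(S,D)): cv2.imwrite(f'pics/{n}5.png',i)
c=lambda i,x,y,w,h:cv2.resize(i[y:y+h,x:x+w],(400,400),interpolation=2)
cv2.imwrite('pics/z5.png',np.hstack([c(S,290,210,110,110),c(D,275,120,100,100)]))
E
```

```text
[[ 0.5922  0.8058 -0.0005  0.5173]
 [ 0.8058 -0.5922 -0.0005 -0.3167]
 [-0.0007 -0.0001 -1.      0.1225]
 [ 0.      0.      0.      1.    ]] [0.4413 0.8839 0.0108] [-3.7024  0.8212  6.0353]
```

View pics/z5.png

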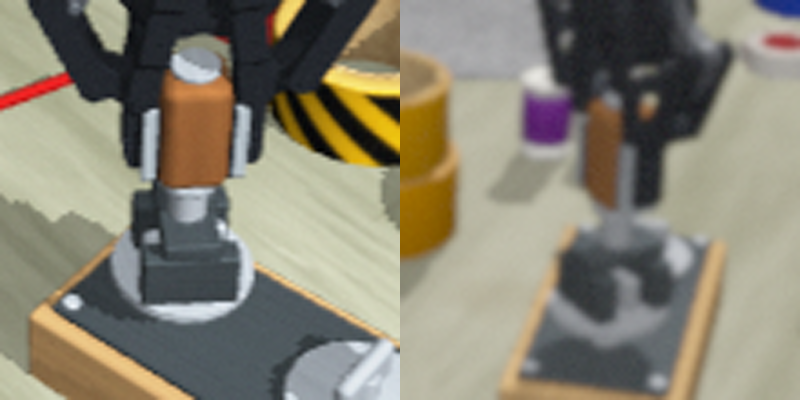

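The driver turned with the gripper and is still upright and fully down, with the wings visible in the slot. I'll continue turning.

Call:
carry_out(deltas="0 0 0 0 0 0.08 1; 0 0 0 0 0 0.16 1; 0 0 0 0 0 0.24 1; 0 0 0 0 0 0.32 1; 0 0 0 0 0 0.4 1; 0 0 0 0 0 0.48 1; 0 0 0 0 0 0.56 1; 0 0 0 0 0 0.64 1; 0 0 0 0 0 0.72 1; 0 0 0 0 0 0.8 1; 0 0 0 0 0 0.85 1")

```text
time_s: 10.52
eef_pos: [0.5176, -0.3161, 0.1225]
eef_rot: [-0.0, 0.999, 0.043, -0.0]
wrist_force: [-3.9, 2.7, 6.8]
opening: 0.328
grasp_force: 61.7
```

```bash
python3 - <<'E'
from h import *
np.set_printoptions(precision=4,suppress=True)
o=sensors.get_obs(); T=pose(o); print(T,o['torque'],o['wrist_force'],o['q'])
S=vision.camera('scene');D=vision.camera('side')
for n,i in zip('sd',(S,D)): cv2.imwrite(f'pics/{n}6.png',i)
c=lambda i,x,y,w,h:cv2.resize(i[y:y+h,x:x+w],(400,400),interpolation=2)
cv2.imwrite('pics/z6.png',np.hstack([c(S,290,210,110,110),c(D,275,120,100,100)]))
E
```

```text
[[ 0.9963  0.0862 -0.0001  0.5176]
 [ 0.0862 -0.9963  0.0006 -0.3161]
 [-0.0001 -0.0006 -1.      0.1225]
 [ 0.      0.      0.      1.    ]] [0.9044 0.6186 0.1032] [-3.9451  2.6575  6.8053] [-0.7439  0.3639  1.6123  0.0004  1.1658  0.7405]
```

Call:
carry_out(deltas="0 0 -0.5 0 0 -0.02 1; 0 0 -1 0 0 -0.04 1; 0 0 -1 0 0 -0.04 1; 0 0 -1 0 0 -0.04 0.6; 0 0 -1 0 0 -0.04 0.4; 0 0 -1 0 0 -0.04 0; 0 0 -1 0 0 -0.04 0; 0 0 -1 0 0 -0.04 0; 0 0 -1 0 0 -0.04 0; 0 0 -1 0 0 -0.04 0; 0 0 -1 0 0 -0.04 0")

```text
time_s: 12.0
eef_pos: [0.5176, -0.3165, 0.1223]
eef_rot: [0.0, 0.998, 0.064, 0.0]
wrist_force: [0.6, 0.1, -0.0]
opening: 1.004
grasp_force: 0.0
```

Call:
carry_out(deltas="0 0 -15 0 0 0 0; 0 0 -40 0 0 0 0; 0 0 -70 0 0 0 0; 0 0 -100 0 0 0 0; 0 0 -120 0 0 0 0; 0 0 -120 0 0 0 0; 0 0 -120 0 0 0 0")

```text
time_s: 12.88
eef_pos: [0.5171, -0.3161, 0.2412]
eef_rot: [-0.001, 0.998, 0.064, -0.001]
wrist_force: [-0.2, -0.7, -1.1]
opening: 0.998
grasp_force: 0.0
```

```bash
python3 - <<'E'
from h import *
np.set_printoptions(precision=4,suppress=True)
o=sensors.get_obs(); T=pose(o); print(T,o['wrist_force'],o['opening'])
W=vision.camera('wrist'); cv2.imwrite('pics/w7.png',W)
S=vision.camera('scene');D=vision.camera('side'); cv2.imwrite('pics/s7.png',S);cv2.imwrite('pics/d7.png',D)
h,s,v=cv2.split(cv2.cvtColor(W,cv2.COLOR_BGR2HSV))
K,C=cam('wrist',T); q=np.linalg.inv(C)@[.5183,-.316,.176,1]; p=K@q[:3]; p=p[:2]/p[2]; print('expected cap px',p)
x,y=p.astype(int); k=np.zeros_like(s); b=np.s_[max(y-45,0):y+35,x-45:x+45]
m=((s>90)&(h<20)).astype(np.uint8); k[b]=m[b]
c=max(cv2.findContours(k,0,2)[0],key=cv2.contourArea); print('handle',cv2.boundingRect(c),cv2.minAreaRect(c))
f=np.zeros_like(m); cv2.drawContours(f,[cv2.convexHull(c)],-1,1,-1); cap=((f>0)&(s<80)&(v>100)).astype(np.uint8); cap=cv2.morphologyEx(cap,1 and 2,np.ones((3,3)))
M=cv2.moments(cap,True); pc=(M['m10']/M['m00'],M['m01']/M['m00']); print('cap',pc,M['m00'],plane('wrist',pc,.176,T))
# motion vs seated picture in the fixed views around foot, and around the socket driver
for n,a,box in (('s',S,(320,265,50,35)),('d',D,(310,180,40,35))):
    r=cv2.imread(f'pics/{n}6.png'); X,Y,w,hh=box; print(n,'diff',np.abs(a[Y:Y+hh,X:X+w].astype(int)-r[Y:Y+hh,X:X+w]).mean())
r=cv2.imread('pics/scene0.png'); print('socket diff',np.abs(S[145:210,245:280].astype(int)-r[145:210,245:280]).mean())
E
```

```text
[[ 0.9919  0.1274 -0.0013  0.5171]
 [ 0.1274 -0.9919  0.0012 -0.3161]
 [-0.0011 -0.0013 -1.      0.2412]
 [ 0.      0.      0.      1.    ]] [-0.2361 -0.7323 -1.0822] 0.9982251785851106
expected cap px [281.8422 226.1938]
handle (247, 201, 79, 38) ((286.6922912597656, 222.0384521484375), (35.696258544921875, 76.5671615600586), 74.74488067626953)
cap (284.294674556213, 225.7810650887574) 845.0 [ 0.5189 -0.3178  0.176 ]
s diff 6.487809523809524
d diff 4.201428571428571
socket diff 11.019047619047619
```

```bash
python3 - <<'E'
from h import *
np.set_printoptions(precision=4,suppress=True)
T=pose(sensors.get_obs())
def match(a,b,box):
    x,y,w,h=box; t=a[y:y+h,x:x+w]; r=cv2.matchTemplate(b[y-12:y+h+12,x-12:x+w+12],t,cv2.TM_CCOEFF_NORMED); _,v,_,l=cv2.minMaxLoc(r); return round(v,3),l[0]-12,l[1]-12
for o,n,b in (('scene0','s7',(248,150,28,56)),('side0','d7',(180,250,32,70))):
    a,c=cv2.imread(f'pics/{o}.png'),cv2.imread(f'pics/{n}.png'); print('socket shift',match(a,c,b))
print('before release',[match(cv2.imread(f'pics/{n}6.png'),cv2.imread(f'pics/{n}7.png'),b) for n,b in (('s',(325,255,35,35)),('d',(315,170,30,35)))])
# brown handle axis in the fixed views vs the projected upright axis
for n,f in (('scene','s7'),('side','d7')):
    im=cv2.imread(f'pics/{f}.png'); h,s,v=cv2.split(cv2.cvtColor(im,cv2.COLOR_BGR2HSV)); K,C=cam(n); E=np.linalg.inv(C)
    pr=lambda P:(lambda p:p[:2]/p[2])(K@(E@[*P,1])[:3])
    lo,mid,hi=[pr((.5183,-.316,z)) for z in (.121,.147,.173)]
    k=np.zeros_like(s); y0,y1=int(hi[1])-8,int(lo[1])+8; x0=int(mid[0]); k[y0:y1,x0-22:x0+22]=((h<16)&(s>120))[y0:y1,x0-22:x0+22]
    c=max(cv2.findContours(k,0,2)[0],key=cv2.contourArea); M=cv2.moments(c); r=cv2.fitLine(c,2,0,.01,.01).ravel()
    print(n,'expected',lo,mid,hi,'axis ang',np.degrees(np.arctan2(*(hi-lo))),'seen centre',M['m10']/M['m00'],M['m01']/M['m00'],cv2.boundingRect(c),'minrect',cv2.minAreaRect(c))
# wrist: cap grey blob + foot (dark) edges angle by Hough around the driver
im=cv2.imread('pics/w7.png'); h,s,v=cv2.split(cv2.cvtColor(im,cv2.COLOR_BGR2HSV))
k=np.zeros_like(s); k[195:250,250:320]=((h<16)&(s>120)&(v<200))[195:250,250:320]
c=max(cv2.findContours(k,0,2)[0],key=cv2.contourArea); print(cv2.boundingRect(c),cv2.minAreaRect(c))
for l in (cv2.HoughLinesP(cv2.Canny(im,40,100)[150:255,225:335],1,np.pi/360,15,minLineLength=18,maxLineGap=3)): 
    a=l[0]; print((a+[225,150,225,150]).tolist(),round(float(np.degrees(np.arctan2(a[3]-a[1],a[2]-a[0]))),1),end='; ')
E
```

```text
socket shift (0.999, 0, 0)
socket shift (0.999, 0, 0)
before release [(0.834, 0, 0), (0.978, 0, 0)]
scene expected [341.3608 255.5167] [342.2826 241.8978] [343.2463 227.6604] axis ang 176.1277231480597 seen centre 342.4976486860304 244.55850622406638 (331, 228, 25, 34) minrect ((343.0, 244.5), (33.0, 24.0), 90.0)
side expected [327.875  168.8225] [328.5919 156.4625] [329.3288 143.7586] axis ang 176.68053885741725 seen centre 329.2851711026616 158.9296577946768 (323, 147, 14, 25) minrect ((329.5, 159.0), (24.0, 13.0), 90.0)
(295, 217, 1, 1) ((295.0, 217.0), (0.0, 0.0), 0.0)
[240, 159, 275, 157] -3.3; [245, 159, 248, 196] 85.4; [259, 151, 295, 150] -1.6; [247, 223, 265, 222] -3.2; [314, 216, 334, 216] 0.0; [276, 157, 313, 155] -3.1; [240, 156, 246, 221] 84.7; [225, 214, 244, 215] 3.0; [314, 155, 334, 154] -2.9; [271, 208, 290, 208] 0.0; [265, 206, 272, 187] -69.8;
```

```bash
python3 -c "
from bench import ctrl; print(ctrl.hand_in())"
```

```text
the job is handed in; nothing more can be done
None
```

The proud screw has turned about 70° clockwise (inferred from a 94° driver turn less 20° slot play, not measured directly), the forked driver is standing upright and fully down on it, the socket driver has not moved, and the job was handed in at about 13 s; I viewed 11 pictures, one over the limit of 10.

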